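Fit the missing cell in the sensor tap's power box

ROBOT

A 6-joint arm with a two-finger parallel gripper is mounted at the origin on the work surface. World frame = base frame: x ahead of the robot, y to its left, z up, the work surface at z = 0. Lengths are in mm, angles in degrees, forces in N, time in s.
With the tool pointing down it reaches from about 350 to 850 mm from the base axis. Payload 8.1 kg.
Tool frame: the origin (TCP) lies at the very end of the fingers, on their centre line; the grasp point (between the pads) lies 19 mm behind it; z points along the fingers, y is the direction in which the jaws open and shut (so a half turn about z gives the same grasp; the last joint's range is limited). The gripper opens to 85 mm and grips with 20 to 120 N. Pads are 22 mm wide; open, the fingers measure 114 mm over their backs; the gripper's body (76 mm by 85 mm) begins 54 mm behind the grasp point. The pads swing forward as they close: fully open they stand 13 mm farther back than shut.
Start: joints at [-71.471, 7.471, 85.268, -0, 87.261, -4.893], TCP at [238.525, -550.555, 202.092] pointing down, gripper open.
Joint ranges: [-169.43, 169.43], [-51.17, 129.36], [1.28, 143.12], [-76.62, 256.62], [0, 156.53], [-152.29, 152.29]. Speed limits (degrees/s): [136.94, 136.94, 159.86, 180, 180, 180].

INTERFACE

Orientations are given as [roll, pitch, yaw] about the fixed x, y, z axes, in that order (R = Rz(yaw) Ry(pitch) Rx(roll)).
In Python, from bench import r, eyes gives the robot as it stands. The module is installed in compiled form; this text tells all that it offers.
- The arm moves only by the tool play_rows, never from a script. Its argument "deltas" is a list of rows, each a list of 3 entries, a list of its own where there are three numbers: the shift along the tool's x, y, z in m, then the turn, a rotation vector about the tool's x, y, z in rad, then the closure, from 0 (fully open) to 1 (shut). A call has 1 to 8 rows; each row shifts and turns the pose as measured when the row begins, along the tool's axes as they then stand; what a row does not reach is not made up. A row lasts 1/8 s, in which the tool goes at most 62.5 mm and 10.7 degrees, less where a joint would pass 70% of its speed; a pose out of reach is approached as far as the arm can. A call with a gripper value outside its range is refused whole. The fingers move at their own pace and stop on an object; "force" is the grip in N (left out, the last holds). Time passes only in rows, so rows that do not move let the fingers close. It gives the time, the measured TCP pose, the force and the opening at its end, in the units of the state.
- r.sense(): the state, without advancing time (a new reading comes with each control period).
- eyes.snapshot(name): name is "scene" or "top" or "wrist"; returns the picture (420x560x3 uint8, red, green, blue); there is no depth.
- eyes.get_calibration(name): a dict with "mtx" (3x3 intrinsics, pixels), "D" ([k1, k2, p1, p2, k3] as OpenCV has them; the pictures are not rectified), "R" (3x3) and "t" (3): a world point X has camera coordinates R X + t; the wrist camera has in their place "T_tool_cam" (4x4, takes a point from camera to tool coordinates, whose origin is the TCP and whose axes are the flange's). Camera axes: x right, y down, z forward; pixel columns grow to the right and rows downward; lengths in mm; the calibration is good to about 2 mm. A picture is of the moment at which its call begins: read the wrist's pose just before it. get_calibration takes no time and is no camera call.
- r.hand_in(): hands the job in, once; it reports no verdict.
The state is a dict: "time": time; "joint_pos": joint angles; "qd": joint speeds; "joint_efforts": joint torques, N m; "tool_pos": TCP position; "tcp_rot": TCP orientation; "ft_force": force on the tool from outside, world axes, zero at the start; "wrist_torque": the same for the moment, N m; "finger_gap": finger opening in mm.
Only numpy, scipy, OpenCV 4.12 (cv2) and the standard library are available. Lean on these libraries where they do the work, as an engineer would, in place of code of your own. Each camera call takes 0.05 s, during which the arm holds its last target. There are 200 camera calls.

TASK

The tap's power box on the ledge is open and its far bay, the one away from the robot, is empty. Take the fresh D cell from the top tier of the pink caddy, press its flat end back against the coil spring, and with the spring held squeezed let the button end drop in behind its contact, so that the cell lies fully home in the bay, held by its spring. Be gentle with the box (never force the spring or the contacts) and leave everything else lying where it is; the cover stays off, I still have to clean its seal.

Things in the scene. Friction and masses are not known exactly. Their poses are not given: they have to be found in the camera images.
- cell: fresh D cell: lying cylinder 34.2 mm across, black with a copper-coloured band at its button end, 140 g. Origin mid-can; +x runs along its axis to the button end. Can from x = -29.75 (flat end) to +29.75 mm; the button (10 mm across) stands out 2 mm more. Starts lying in the caddy's top tier, button away from the robot, over 25 mm clear on either side
- nub (a point): face of the cell's steel button, on its axis, 31.75 mm from the cell's origin
- power_box: open power box of the tap: grey base 190 x 82 mm, fixed, rim 14 mm high; origin under its centre, x along both bays (-x end nearer the robot). On it a dark holder with two bays in line: the -x bay filled (its cell from x = -65 to -3.5 mm, 44 mm high), the +x bay empty. The holder is shorter than the base and sits stuck anywhere up to 8 mm along x either way: no pose given here shows it
- bay (a point): home place of the middle of the can, holder at nominal: x 45.25, y 0, z 27.1 mm in the box's frame and axes. Bay floor 10 mm above the ledge; low rails beside it (y 15.4 to 19.4 mm either side, tops 18 mm above the ledge) guide the round cell to the middle; nothing higher stands beside the cell. The box should never feel more than 60 N
- spring_front (a point): nominal middle of the coil spring's front at rest: x 20.5, z 27.1 mm in the box's frame. End coil 18 mm across. Moves only along x (pressed towards -x), 1.5 N per mm from zero: 5 mm squeezed with the cell home, solid at 7.5 mm, where the force shoots up; over 14 N spoils it. The wall behind it: face at x 4.5 mm, 38 mm wide, top 36 mm above the ledge
- contact (a point): nominal place where the home cell's button bears: x 77, z 27 mm in the box's frame, the middle of the top edge of the contact wall's -x face. That wall: x 77 to 83 mm, 38 mm wide, top 27 mm above the ledge, square edges; the cell must pass down in front of it. Beyond it only the base's low rim
- caddy: two-tier caddy of pink plastic, fixed, 200 x 300 mm (x by y), origin under its centre. Floor of the open top tier 128 mm above the ledge, with drain ribs 2.5 mm high along x every 22 mm (the cell lies on the floor between two); rim 153 mm, corner studs 165 mm above the ledge
- soap: yellow soap bar 85 x 55 x 28 mm in the caddy's top tier, leave alone; origin under its centre
- tin: round aluminium tin 62 mm across, 24 mm high, in the caddy's top tier, leave alone; origin under its centre
- conditioner: closed conditioner bottle 60 mm across, 190 mm high, standing on the ledge, leave alone; origin under its centre
- hairbrush: wooden hairbrush about 220 x 62 x 32 mm, bristles down, leave alone; origin under its middle
- hair_clip: black hair clip 70 x 36 x 34 mm near the ledge's far edge, leave alone; origin under its centre
- box_cover: grey cover of the power box lying hollow side up, 196 x 88 x 42 mm, leave alone; origin under its centre
- screwdriver: screwdriver lying on the ledge in front of the robot, under 40 mm high, leave alone
Mind the look-alikes: they are no part of the job. Leave any red look-alike of the power_box alone. What is shaped like the cell but green is not meant.

How it is judged (in metres and radians):
On the way:
1. the cell's flat end is pressed on the coil spring (over 4 N) over the bay's line while the button end is still above its contact wall (button centre over 7 mm higher than when home) (contact force between cell and spring_c0 above 4 N and z of nub in the frame of bay above 0.007 m and y of cell in the frame of bay between -0.006 and 0.006 m), for 0.1 s.
At the end, for the whole second after the job is handed in: the cell rests in the empty bay, let go: its middle within 10.5 mm along the bay (the holder's play included), 3 mm across and 3 mm up or down of the home place, its axis within 0.06 rad of the bay's, button towards the contact (+x), at rest (x of cell in the frame of bay between -0.0105 and 0.0105 m and y of cell in the frame of bay between -0.003 and 0.003 m and z of cell in the frame of bay between -0.003 and 0.003 m and angle between the x axis of cell and the x axis of power_box, either way round below 0.06 rad and x of nub in the frame of bay above 0.02 m and linear speed of cell below 0.01 m/s and angular speed of cell below 0.1 rad/s); the robot touches nothing.
It fails at once if the coil spring is pressed with more than 14 N (contact force between any of cell, the fingers and spring_c0 above 14 N).
It fails at once if the cell presses on the power box with more than 60 N (contact force between cell and power_box above 60 N).
It fails at once if the robot presses on the power box with more than 60 N (contact force between any of the arm, the fingers and power_box above 60 N).
It fails at once if one of the other loose things (soap, tin, bottle, brush, clip, cover, screwdriver) is moved by more than 20 mm (distance of any of soap, tin, conditioner, hairbrush, hair_clip, box_cover, screwdriver from where it was at the start of the episode above 0.02 m).
It also fails if it takes over 64 s, if anything falls off the work surface, if the arm or the gripper's body presses on something with over 40 N, if the wrist force passes 120 N, or if a joint passes its speed limit or range.

## Working session

There is one attempt and no reset: what is moved stays moved. The work goes in short steps, Python scripts to look and compute and a tool call to move; the robot and the scene stay as the last step left them, time stands still between calls to the robot, and variables do not carry over. Pictures are saved under pics/ and viewed, about 8 in all and at most 12, crops included, and the job is handed in when it is done.

Besides the shell and the picture viewer there is one more tool, called after "Request:" by a JSON object that holds its "fn" and its "kwargs". play_rows: Moves the arm, as the interface text tells. Its arguments: {"type":"object","properties":{"deltas":{"type":"array"},"force":{"type":"number"}},"required":["deltas"]}

```bash
mkdir -p pics
python3 - <<'E'
from bench import r,eyes
import cv2,numpy as np
s=r.sense();print({k:np.round(v,2).tolist() for k,v in s.items()})
for n in ("scene","top"):
    im=eyes.snapshot(n);cv2.imwrite(f"pics/{n}0.png",im[:,:,::-1])
    c=eyes.get_calibration(n);print(n,{k:np.round(v,3).tolist() for k,v in c.items()})
c=eyes.get_calibration("wrist");print({k:np.round(v,3).tolist() for k,v in c.items()})
E
```

```text
{'time': 0.0, 'joint_pos': [-71.47, 7.51, 85.33, -0.0, 87.26, -4.89], 'qd': [0.01, -0.1, 0.11, -0.09, 0.03, -0.01], 'joint_efforts': [0.0, -56.94, -50.05, -0.0, 0.02, 0.0], 'tool_pos': [238.33, -549.98, 201.03], 'tcp_rot': [-179.9, -0.01, 23.42], 'ft_force': [-0.27, -0.65, 0.1], 'wrist_torque': [0.02, -0.02, 0.01], 'finger_gap': 85.42}
scene {'mtx': [[391.048, 0.0, 283.693], [0.0, 391.048, 208.07], [0.0, 0.0, 1.0]], 'D': [0.038, 0.0, 0.0, 0.0, 0.0], 'R': [[-0.195, 0.981, 0.014], [0.702, 0.149, -0.696], [-0.685, -0.126, -0.718]], 't': [108.894, -280.445, 1629.605]}
top {'mtx': [[386.043, 0.0, 273.826], [0.0, 386.043, 213.323], [0.0, 0.0, 1.0]], 'D': [0.022, 0.0, 0.0, 0.0, 0.0], 'R': [[-0.023, -1.0, -0.005], [-0.998, 0.024, -0.059], [0.059, 0.003, -0.998]], 't': [14.27, 510.472, 1169.13]}
{'mtx': [[367.266, 0.0, 276.964], [0.0, 367.266, 215.358], [0.0, 0.0, 1.0]], 'D': [-0.003, 0.0, 0.0, 0.0, 0.0], 'T_tool_cam': [[0.0, -0.956, -0.294, 75.916], [1.0, -0.0, 0.002, 1.2], [-0.002, -0.294, 0.956, -171.947], [0.0, 0.0, 0.0, 1.0]]}
```

View pics/top0.png

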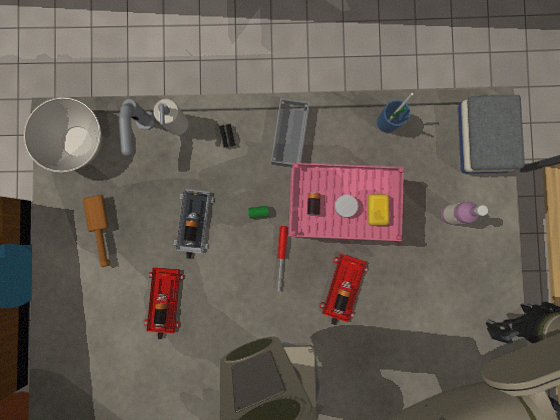

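View pics/scene0.png

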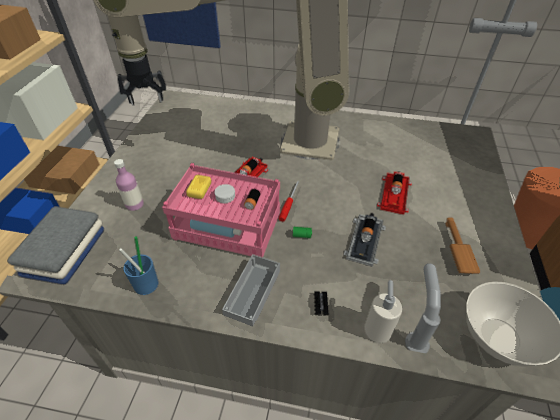

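Top view: the cell lies at (314,204) in the pink caddy with its copper end up (far side). The grey box is at (194,221), with two red decoys at (165,300) and (345,288). Next I compute rough world positions.

```bash
cat > h.py <<'E'
from bench import r,eyes
import cv2,numpy as np
from scipy.spatial.transform import Rotation as Ro
def pose(s=None):
    s=s or r.sense();T=np.eye(4);T[:3,:3]=Ro.from_euler('xyz',s['tcp_rot'],degrees=True).as_matrix();T[:3,3]=s['tool_pos'];return T
def cam(n,T=None):
    c=eyes.get_calibration(n)
    if n=="wrist":
        M=T@np.array(c['T_tool_cam']);return c,M[:3,:3],M[:3,3]
    R=np.array(c['R']);return c,R.T,-R.T@np.array(c['t'])
def ray(n,px,z,T=None):
    c,A,o=cam(n,T);p=cv2.undistortPoints(np.float32(px).reshape(-1,1,2),np.array(c['mtx']),np.array(c['D']))[:,0]
    d=np.c_[p,np.ones(len(p))]@A.T;return o+d*((z-o[2])/d[:,2])[:,None]
def proj(n,X,T=None):
    c,A,o=cam(n,T);return cv2.projectPoints((np.float64(X).reshape(-1,3)-o)@A,np.zeros(3),np.zeros(3),np.array(c['mtx']),np.array(c['D']))[0][:,0]
E
python3 - <<'E'
from h import *
print("cell",ray("top",[[314,204]],162).round(),"caddy corners",ray("top",[[293,165],[404,167],[401,241],[290,238]],153).round().tolist())
im=cv2.imread("pics/top0.png");hsv=cv2.cvtColor(im,cv2.COLOR_BGR2HSV)
# grey-blue box, bounded window
w=im[180:262,168:222];cv2.imwrite("pics/boxcrop.png",np.hstack([cv2.resize(w,None,fx=6,fy=6,interpolation=2),cv2.resize(im[185:225,298:330],None,fx=12,fy=12,interpolation=2)[:492]] if False else [cv2.resize(w,None,fx=6,fy=6,interpolation=2)]))
print("box",ray("top",[[181,190],[214,190],[208,252],[176,250]],14).round().tolist(), ray("top",[[194,221]],14))
E
```

```text
cell [[ 525. -107.  162.]] caddy corners [[633.0, -54.0, 153.0], [620.0, -355.0, 153.0], [420.0, -338.0, 153.0], [435.0, -40.0, 153.0]]
box [[589.0, 286.0, 14.0], [587.0, 185.0, 14.0], [397.0, 206.0, 14.0], [406.0, 303.0, 14.0]] [[492.97087248 247.4931779   14.        ]]
```

Request:
{"fn": "play_rows", "kwargs": {"deltas": [[[0, 0, -0.06], [0, 0, 0], 0], [[0, 0, -0.06], [0, 0, 0], 0], [[0.05, -0.031, 0], [0, 0, 0], 0], [[0.05, -0.031, 0], [0, 0, 0], 0], [[0.05, -0.031, 0], [0, 0, 0], 0], [[0.05, -0.031, 0], [0, 0, 0], 0], [[0.05, -0.031, 0], [0, 0, 0], 0], [[0.05, -0.031, 0], [0, 0, 0], 0]], "force": 60}}

```text
time: 1.1
tool_pos: [442.5, -253.8, 321.3]
tcp_rot: [-179.4, -0.1, 22.9]
ft_force: [0.6, -0.3, 0.8]
finger_gap: 85.3
```

Request:
{"fn": "play_rows", "kwargs": {"deltas": [[[0.05, -0.032, 0], [0, 0, 0], 0], [[0.05, -0.032, 0], [0, 0, 0], 0], [[0.05, -0.032, 0], [0, 0, 0], 0], [[0, 0, 0.01], [0, 0, 0.15], 0], [[0, 0, 0.01], [0, 0, 0.15], 0], [[0, 0, 0], [0, 0, 0.15], 0], [[0, 0, 0], [0, 0, 0], 0]]}}

```text
time: 1.98
tool_pos: [546.3, -94.9, 297.8]
tcp_rot: [-179.3, 0.5, -3.0]
ft_force: [-0.1, -0.5, -0.3]
finger_gap: 85.6
```

Run:
```python
from h import *
T=pose();np.save("T1.npy",T);im=eyes.snapshot("wrist");cv2.imwrite("pics/w1.png",im[:,:,::-1]);print(r.sense()['tool_pos'],r.sense()['tcp_rot'])
```

```text
[546.22097662 -94.97858154 297.76904851] [-179.33782489    0.53817539   -2.91984336]
```

View pics/w1.png

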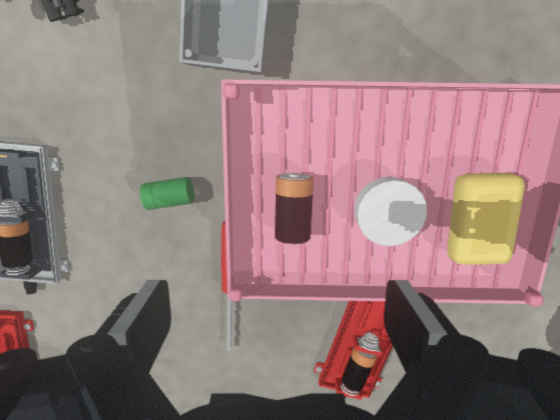

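Run:
```python
from h import *
T=np.load("T1.npy");im=cv2.imread("pics/w1.png");hsv=cv2.cvtColor(im,cv2.COLOR_BGR2HSV);h,s,v=cv2.split(hsv)
m=((v<75)|((h>5)&(h<20)&(s>110)&(v<235)&(v>75))).astype(np.uint8);m[:, :265]=0;m[:,325:]=0;m[:160]=0;m[260:]=0
m=cv2.morphologyEx(m,cv2.MORPH_OPEN,np.ones((3,3)))
n,l,st,_=cv2.connectedComponentsWithStats(m);i=1+st[1:,4].argmax();print(st[i])
rows=range(st[i,1]+8,st[i,1]+st[i,3]-8)
L=[];
for y in rows:
    c=np.where(l[y]==i)[0];L.append([c.min(),c.max()+1,y])
L=np.array(L,float)
a=ray("wrist",L[:,[0,2]],147,T);b=ray("wrist",L[:,[1,2]],147,T)
w=a[:,1]-b[:,1];print("width",np.percentile(w,[10,50,90]))
mid=(a+b)/2;p=np.polyfit(mid[:,0],mid[:,1],1);print("yaw",np.degrees(np.arctan(p[0])), np.degrees(np.arctan(np.polyfit(a[:,0],a[:,1],1)[0])),np.degrees(np.arctan(np.polyfit(b[:,0],b[:,1],1)[0])))
cx=int(st[i,0]+st[i,2]/2);c=np.where(l[:,cx]==i)[0]
e=ray("wrist",[[cx,c.min()],[cx,c.max()+1]],162.2,T);print("ends",e);xm=e[:,0].mean();print("mid",xm,np.polyval(p,xm))
big=cv2.resize(im[140:300,230:400],None,fx=3,fy=3);cv2.imwrite("pics/w1c.png",big)
```

```text
[276 178  37  20 611]
width [32.5605479  33.14354566 33.17708102]
yaw -10.49630118952502 -3.060493139423878 -17.61239289992664
ends [[ 556.80838618 -109.61689755  162.2       ]
 [ 541.86503732 -109.03950246  162.2       ]]
mid 549.3367117507734 -110.44452018951908
```

Run:
```python
from h import *
T=np.load("T1.npy");im=cv2.imread("pics/w1.png");h,s,v=cv2.split(cv2.cvtColor(im,cv2.COLOR_BGR2HSV))
print(h[180:250:6,294],s[180:250:6,294],v[180:250:6,294]); print(v[225,265:325:3])
m=((v<120)|((h>5)&(h<20)&(s>110))).astype(np.uint8);m[:, :262]=0;m[:,328:]=0;m[:160]=0;m[265:]=0
m=cv2.morphologyEx(m,cv2.MORPH_OPEN,np.ones((5,5)))
n,l,st,_=cv2.connectedComponentsWithStats(m);i=1+st[1:,4].argmax();print(st[i])
L=[]
for y in range(st[i,1]+6,st[i,1]+st[i,3]-8):
    c=np.where(l[y]==i)[0];L.append([c.min(),c.max()+1,y])
L=np.array(L,float)
a=ray("wrist",L[:,[0,2]],147,T);b=ray("wrist",L[:,[1,2]],147,T)
print("width",np.percentile(a[:,1]-b[:,1],[10,50,90]))
f=lambda q:np.degrees(np.arctan(np.polyfit(q[:,0],q[:,1],1)[0]))
mid=(a+b)/2;p=np.polyfit(mid[:,0],mid[:,1],1);print("yaw",f(mid),f(a),f(b))
cx=294;c=np.where(l[:,cx]==i)[0]
e=ray("wrist",[[cx,c.min()],[cx,c.max()+1]],162.2,T);print("ends",e);xm=e[:,0].mean();print("mid",xm,np.polyval(p,xm))
```

```text
[  9  12  12 179 177 175 176 174 174 176 176 171] [101 124 126  89  85  93  92  97  96  96  91  74] [164 205 203  95  78  82  80  79  77  82  81 225]
[222 214 211 181  77  79  80  83  79  83  83  83  81  79  79  92 174 169
 173 165]
[ 275  179   38   64 2209]
width [32.29003232 32.65559945 33.42264537]
yaw -3.7114298391419616 -3.87604635080112 -3.545516423858506
ends [[ 556.80838618 -109.61689755  162.2       ]
 [ 500.14122598 -107.42814134  162.2       ]]
mid 528.4748060815878 -108.86561398282268
```

```bash
cat > d.py <<'E'
from h import *
import sys
def delta(x,y,z,yaw,pitch=0):
    s=r.sense();T=pose(s);R=Ro.from_euler('xyz',[180,pitch,yaw],degrees=True).as_matrix()
    print("shift mm",(T[:3,:3].T@(np.array([x,y,z])-T[:3,3])).round(1),"rot rad",Ro.from_matrix(T[:3,:3].T@R).as_rotvec().round(4))
    print("t",round(s['time'],2),"pos",np.round(s['tool_pos'],1),"rot",np.round(s['tcp_rot'],2),"F",np.round(s['ft_force'],1),"gap",round(s['finger_gap'],1))
if __name__=="__main__": delta(*map(float,sys.argv[1:]))
E
python3 d.py 528.5 -109 190 -3.7
```

```text
shift mm [-16.   16.2 107.7] rot rad [-0.0115  0.0095  0.0136]
t 2.02 pos [546.2 -95.  297.8] rot [-179.34    0.54   -2.92] F [-0.5  0.6 -0.2] gap 85.0
```

Request:
{"fn": "play_rows", "kwargs": {"deltas": [[[-0.008, 0.008, 0.035], [-0.0115, 0.0095, 0.0136], 0.44], [[-0.008, 0.008, 0.035], [0, 0, 0], 0.44], [[0, 0, 0.035], [0, 0, 0], 0.44], [[0, 0, 0], [0, 0, 0], 0.44], [[0, 0, 0], [0, 0, 0], 0.44]]}}

```text
time: 2.65
tool_pos: [529.6, -111.1, 192.8]
tcp_rot: [179.9, -0.2, -2.9]
ft_force: [1.3, 0.9, 1.2]
finger_gap: 47.8
```

```bash
python3 d.py 528.5 -109 136.6 -3.7
python3 - <<'E'
from h import *
T=pose();np.save("T2.npy",T);im=eyes.snapshot("wrist");cv2.imwrite("pics/w2.png",im[:,:,::-1])
E
```

```text
shift mm [-1.4 -2.1 56.2] rot rad [ 0.0012 -0.0039  0.0145]
t 2.65 pos [ 529.6 -111.1  192.8] rot [179.93  -0.22  -2.87] F [1.3 0.9 1.2] gap 47.8
```

View pics/w2.png

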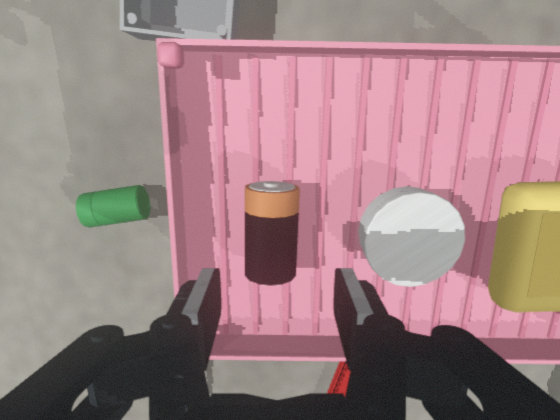

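Run:
```python
from h import *
T=np.load("T2.npy")
e=ray("wrist",[[272,190],[271,281]],162.2,T);print(e,e.mean(0));q=ray("wrist",[[244.5,240],[299.5,202],[245.5,202],[297.5,240]],148,T);print(q)
```

```text
[[ 558.87503321 -110.76184374  162.2       ]
 [ 502.18089931 -107.11349438  162.2       ]] [ 530.52796626 -108.93766906  162.2       ]
[[ 524.31502269  -91.41731105  148.        ]
 [ 547.30282281 -126.81566882  148.        ]
 [ 548.96196662  -93.8865621   148.        ]
 [ 522.62423599 -124.76900747  148.        ]]
```

Request:
{"fn": "play_rows", "kwargs": {"deltas": [[[0, -0.002, 0.02], [0, -0.004, 0.018], 0.44], [[0, 0, 0.02], [0, 0, 0], 0.44], [[0, 0, 0.013], [0, 0, 0], 0.44], [[0, 0, 0], [0, 0, 0], 0.44]]}}

```text
time: 3.2
tool_pos: [532.0, -109.1, 139.6]
tcp_rot: [179.9, -0.2, -4.0]
ft_force: [0.6, 0.4, -0.8]
finger_gap: 48.0
```

```bash
python3 d.py 529.8 -109 136.6 -4
```

```text
shift mm [-2.2  0.   3. ] rot rad [ 0.0022 -0.0043  0.0006]
t 3.2 pos [ 532.  -109.1  139.6] rot [179.88  -0.25  -3.96] F [ 0.6  0.4 -0.8] gap 48.0
```

Request:
{"fn": "play_rows", "kwargs": {"deltas": [[[-0.0022, 0, 0.003], [0.002, -0.004, 0], 0.44], [[0, 0, 0], [0, 0, 0], 0.44], [[0, 0, 0], [0, 0, 0], 0.75], [[0, 0, 0], [0, 0, 0], 0.75], [[0, 0, 0], [0, 0, 0], 0.75], [[0, 0, 0], [0, 0, 0], 0.75]], "force": 80}}

```text
time: 3.95
tool_pos: [531.1, -109.4, 138.8]
tcp_rot: [180.0, -0.2, -4.0]
ft_force: [-0.3, -0.4, 0.6]
finger_gap: 21.3
```

```bash
python3 d.py 529.8 -109 300 -4;python3 - <<'E'
from h import *
# refine box from top view
im=cv2.imread("pics/top0.png");w=cv2.resize(im[180:262,168:222],None,fx=7,fy=7,interpolation=cv2.INTER_CUBIC);cv2.imwrite("pics/boxc.png",w)
E
```

```text
shift mm [-8.000e-01 -1.000e-01 -1.612e+02] rot rad [ 0.0009 -0.0036  0.0006]
t 3.95 pos [ 531.1 -109.4  138.8] rot [179.95  -0.21  -3.97] F [-0.3 -0.4  0.6] gap 21.3
```

Run:
```python
from h import *
im=eyes.snapshot("wrist")[:,:,::-1];cv2.imwrite("pics/w3.png",im)
```

```text
(no output)
```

View pics/w3.png

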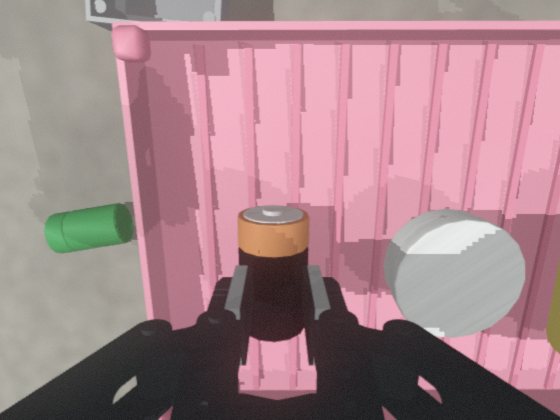

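Request:
{"fn": "play_rows", "kwargs": {"deltas": [[[0, 0, 0], [0, 0, 0], 0.85], [[0, 0, 0], [0, 0, 0], 0.85], [[0, 0, 0], [0, 0, 0], 0.85]]}}

```text
time: 4.38
tool_pos: [531.1, -109.4, 138.8]
tcp_rot: [180.0, -0.2, -4.0]
ft_force: [0.2, -0.1, -0.3]
finger_gap: 12.9
```

```bash
python3 - <<'E'
from h import *
T=pose();im=eyes.snapshot("wrist")[:,:,::-1];cv2.imwrite("pics/w4.png",cv2.resize(im[180:400,180:400],None,fx=2.7,fy=2.7))
for y in (-17,-10.6,0,10.6,17): print(y,[ (T@np.array([0,y,z,1]))[:3].round().tolist()+proj("wrist",(T@np.array([11,y,z,1]))[:3],T).round()[0].tolist() for z in (0,-19,-38)])
E
python3 d.py 529.8 -109 300 -4
```

```text
-17 [[532.0, -92.0, 139.0, 241.0, 239.0], [532.0, -92.0, 158.0, 237.0, 254.0], [532.0, -92.0, 177.0, 232.0, 273.0]]
-10.6 [[532.0, -99.0, 139.0, 254.0, 239.0], [532.0, -99.0, 158.0, 251.0, 254.0], [532.0, -99.0, 177.0, 248.0, 273.0]]
0 [[531.0, -109.0, 139.0, 275.0, 239.0], [531.0, -109.0, 158.0, 275.0, 254.0], [531.0, -109.0, 177.0, 275.0, 273.0]]
10.6 [[530.0, -120.0, 139.0, 296.0, 239.0], [530.0, -120.0, 158.0, 298.0, 254.0], [530.0, -120.0, 177.0, 301.0, 273.0]]
17 [[530.0, -126.0, 139.0, 309.0, 239.0], [530.0, -126.0, 158.0, 313.0, 254.0], [530.0, -126.0, 177.0, 317.0, 273.0]]
shift mm [  -0.7   -0.2 -161.2] rot rad [ 0.0008 -0.0035  0.0005]
t 4.42 pos [ 531.1 -109.4  138.8] rot [179.95  -0.2   -3.97] F [ 0.7 -0.  -0.2] gap 12.7
```

View pics/w4.png

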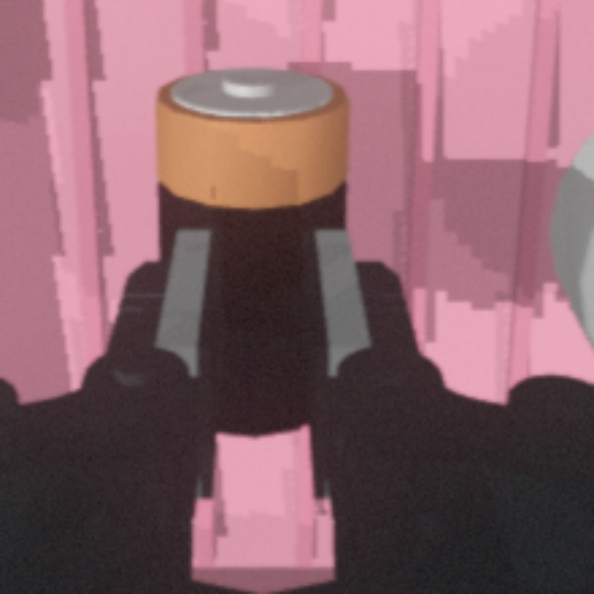

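The gap closed to 12.7 mm without resistance, so the physical fingertips sit above the cell, well behind the reported TCP. I'll feel for the cell's top gently to find that offset.

Request:
{"fn": "play_rows", "kwargs": {"deltas": [[[0, 0, 0.002], [0, 0, 0], 0.85], [[0, 0, 0.002], [0, 0, 0], 0.85], [[0, 0, 0.0], [0, 0, 0], 0.85]]}}

```text
time: 4.8
tool_pos: [531.0, -109.3, 134.3]
tcp_rot: [180.0, -0.2, -4.0]
ft_force: [0.1, 0.2, -0.3]
finger_gap: 13.0
```

Request:
{"fn": "play_rows", "kwargs": {"deltas": [[[0, 0, 0.0015], [0, 0, 0], 0.85], [[0, 0, 0.0015], [0, 0, 0], 0.85], [[0, 0, 0.0], [0, 0, 0], 0.85]]}}

```text
time: 5.18
tool_pos: [531.5, -109.3, 132.7]
tcp_rot: [180.0, -0.3, -4.0]
ft_force: [-0.4, 0.0, 2.0]
finger_gap: 12.7
```

Request:
{"fn": "play_rows", "kwargs": {"deltas": [[[0, 0, 0.0012], [0, 0, 0], 0.85], [[0, 0, 0.0], [0, 0, 0], 0.85]]}}

```text
time: 5.42
tool_pos: [531.7, -109.3, 132.5]
tcp_rot: [180.0, -0.3, -4.0]
ft_force: [-2.2, 0.5, 1.8]
finger_gap: 12.8
```

Contact at reported z ≈ 132.6, so the tips stand about 28 mm behind the reported TCP. I'll raise, open, and go down to TCP z ≈ 107.5.

Request:
{"fn": "play_rows", "kwargs": {"deltas": [[[-0.001, 0, -0.006], [0, 0, 0], 0.8], [[0, 0, 0], [0, 0, 0], 0.44], [[0, 0, 0], [0, 0, 0], 0.44], [[0, 0, 0], [0, 0, 0], 0.44], [[0, 0, 0.01], [0, -0.003, 0], 0.44], [[0, 0, 0.006], [0, 0, 0], 0.44], [[0, 0, 0], [0, 0, 0], 0.44]]}}

```text
time: 6.3
tool_pos: [530.1, -109.1, 120.1]
tcp_rot: [180.0, -0.0, -4.0]
ft_force: [0.5, 0.1, 0.0]
finger_gap: 47.7
```

Request:
{"fn": "play_rows", "kwargs": {"deltas": [[[0, 0, 0.006], [0, 0, 0], 0.44], [[0, 0, 0.006], [0, 0, 0], 0.44], [[0, 0, 0], [0, 0, 0], 0.44]]}}

```text
time: 6.68
tool_pos: [529.9, -109.1, 107.0]
tcp_rot: [180.0, 0.0, -4.0]
ft_force: [0.7, -0.1, -0.6]
finger_gap: 47.7
```

Request:
{"fn": "play_rows", "kwargs": {"deltas": [[[0, 0, 0], [0, 0, 0], 0.8], [[0, 0, 0], [0, 0, 0], 0.8], [[0, 0, 0], [0, 0, 0], 0.8], [[0, 0, 0], [0, 0, 0], 0.8]], "force": 80}}

```text
time: 7.18
tool_pos: [530.5, -108.2, 108.0]
tcp_rot: [-180.0, -0.1, -3.9]
ft_force: [0.2, -0.4, -0.8]
finger_gap: 31.6
```

Request:
{"fn": "play_rows", "kwargs": {"deltas": [[[0, 0, 0], [0, 0, 0], 0.5], [[0, 0, 0], [0, 0, 0], 0.5], [[0, 0, 0.003], [0, 0, 0], 0.5], [[0, 0, 0.002], [0, 0, 0], 0.5], [[0, 0, 0], [0, 0, 0], 0.5]]}}

```text
time: 7.8
tool_pos: [530.5, -108.6, 102.6]
tcp_rot: [-180.0, -0.1, -4.0]
ft_force: [-0.7, 0.1, 0.7]
finger_gap: 42.4
```

Request:
{"fn": "play_rows", "kwargs": {"deltas": [[[0, 0, 0], [0, 0, 0], 0.8], [[0, 0, 0], [0, 0, 0], 0.8], [[0, 0, 0], [0, 0, 0], 0.8]]}}

```text
time: 8.18
tool_pos: [530.9, -108.2, 103.3]
tcp_rot: [-179.9, -0.1, -3.9]
ft_force: [-1.3, -0.1, 0.6]
finger_gap: 31.6
```

Request:
{"fn": "play_rows", "kwargs": {"deltas": [[[0, 0, 0], [0, 0, 0], 0.5], [[0, 0, 0], [0, 0, 0], 0.5], [[-0.001, 0, -0.005], [0, 0, 0], 0.5], [[0, 0, 0], [0, 0, 0], 0.5]]}}

```text
time: 8.68
tool_pos: [529.8, -108.4, 108.5]
tcp_rot: [-180.0, -0.1, -4.0]
ft_force: [0.1, -0.3, 0.6]
finger_gap: 42.5
```

Request:
{"fn": "play_rows", "kwargs": {"deltas": [[[0, 0, 0], [0, 0, 0], 0.8], [[0, 0, 0], [0, 0, 0], 0.8], [[0, 0, 0], [0, 0, 0], 0.8]]}}

```text
time: 9.05
tool_pos: [530.0, -108.2, 109.2]
tcp_rot: [-179.9, -0.2, -4.0]
ft_force: [0.1, 0.2, 1.0]
finger_gap: 31.2
```

```bash
python3 d.py 528.5 -109 180 -4
```

```text
shift mm [ -1.3   0.9 -70.8] rot rad [-0.0009 -0.0027  0.0008]
t 9.05 pos [ 530.  -108.2  109.2] rot [-1.7995e+02 -1.5000e-01 -3.9500e+00] F [0.1 0.2 1. ] gap 31.2
```

Request:
{"fn": "play_rows", "kwargs": {"deltas": [[[0, 0, -0.02], [0, 0, 0], 0.8], [[0, 0, -0.05], [0, 0, 0], 0.8], [[0, 0, -0.06], [0, 0, 0], 0.8], [[0, 0, -0.03], [0, 0, 0], 0.8], [[-0.015, -0.03, 0], [0, 0, 0], 0.8], [[-0.015, -0.05, 0], [0, 0, 0.01], 0.8], [[-0.015, -0.058, 0], [0, 0, 0.01], 0.8], [[-0.015, -0.058, 0], [0, 0, 0.01], 0.8]]}}

```text
time: 10.05
tool_pos: [484.4, 92.6, 283.6]
tcp_rot: [-180.0, -0.5, -6.2]
ft_force: [1.3, 0.3, -1.4]
finger_gap: 31.3
```

Request:
{"fn": "play_rows", "kwargs": {"deltas": [[[-0.015, -0.058, 0], [0, 0, 0], 0.8], [[-0.015, -0.05, 0], [0, 0, 0], 0.8], [[0, -0.02, 0], [0, 0, 0], 0.8], [[0, 0, 0], [0, 0, 0], 0.8]]}}

```text
time: 10.55
tool_pos: [465.9, 230.9, 289.2]
tcp_rot: [-179.8, -0.8, -5.9]
ft_force: [-0.7, -1.0, -1.6]
finger_gap: 31.5
```

```bash
python3 d.py 455 245 240 -6
```

```text
shift mm [-13.  -12.7  49.1] rot rad [-0.0029 -0.0136  0.0016]
t 10.55 pos [465.9 230.9 289.2] rot [-179.83   -0.78   -5.91] F [-0.7 -1.  -1.6] gap 31.5
```

Request:
{"fn": "play_rows", "kwargs": {"deltas": [[[-0.006, -0.006, 0.03], [-0.003, -0.0136, 0.0016], 0.8], [[-0.006, -0.006, 0.03], [0, 0, 0], 0.8], [[0, 0, 0.01], [0, 0, 0], 0.8], [[0, 0, 0], [0, 0, 0], 0.8]]}}

```text
time: 11.05
tool_pos: [457.3, 241.5, 222.0]
tcp_rot: [-180.0, -0.2, -6.1]
ft_force: [-0.1, -0.1, -1.2]
finger_gap: 31.5
```

```bash
python3 d.py 455 245 220 -6
python3 - <<'E'
from h import *
T=pose();np.save("T5.npy",T);im=eyes.snapshot("wrist")[:,:,::-1];cv2.imwrite("pics/w5.png",im)
cv2.imwrite("pics/w5c.png",cv2.resize(im[0:280,150:430],None,fx=2.1,fy=2.1,interpolation=cv2.INTER_CUBIC))
E
```

```text
shift mm [-2.7 -3.2  2. ] rot rad [-0.0003 -0.0043 -0.0022]
t 11.05 pos [457.3 241.5 222. ] rot [-179.98   -0.24   -6.13] F [-0.1 -0.1 -1.2] gap 31.5
```

View pics/w5c.png

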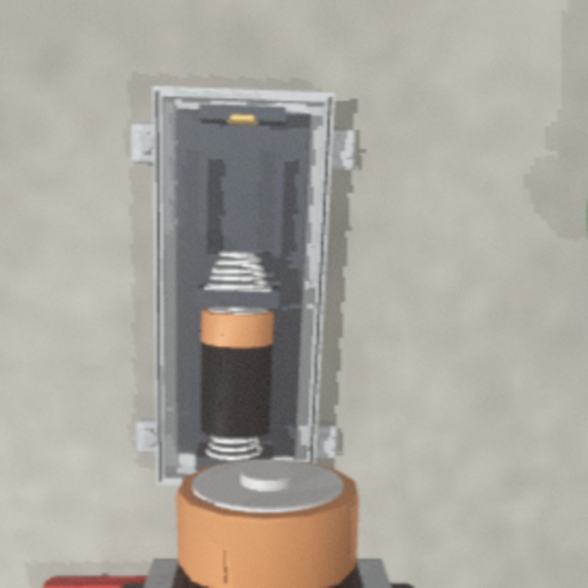

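Run:
```python
from h import *
T=np.load("T5.npy");g=lambda p,z:ray("wrist",np.array(p,float).reshape(-1,2)/2.1+[150,0],z,T)
A=g([[203,123],[286,123],[242.5,122]],27);B=g([[202,290],[278,292],[240,291]],36)
S=g([[238,253]],34);C=g([[202,340],[273,340],[202,430],[273,430]],28);Rm=g([[155,88],[333,95],[160,480]],14);G=g([[228,119],[257,119]],27)
for n in "ABSCRmG":
    if n in globals(): print(n,globals()[n].round(1).tolist())
print("rim",Rm.round(1).tolist())
a=(A[0]+A[1])/2;b=(B[0]+B[1])/2;d=(a-b)[:2];print("contact",a,"wall",b,"dist",np.hypot(*d),"yaw",np.degrees(np.arctan2(d[1],d[0])))
d=Rm[0]-Rm[2];print("rim yaw",np.degrees(np.arctan2(d[1],d[0])),np.hypot(*d[:2]));d=Rm[1]-Rm[0];print("rim end yaw",np.degrees(np.arctan2(d[0],-d[1])),np.hypot(*d[:2]))
m=(C[0]+C[1])/2,(C[2]+C[3])/2;d=m[0]-m[1];print("cell mid yaw",np.degrees(np.arctan2(d[1],d[0])))
im=cv2.imread("pics/w5.png");e=cv2.Canny(im[30:250,200:330],40,120);L=cv2.HoughLinesP(e,1,np.pi/360,30,minLineLength=50,maxLineGap=8)[:,0]+[200,30,200,30]
for l in L: 
    q=ray("wrist",[l[:2],l[2:]],14,T);v=q[1]-q[0]; y=np.degrees(np.arctan(v[1]/v[0])); print(l,round(y,1),round(np.hypot(*v[:2])))
```

```text
A [[575.8, 255.9, 27.0], [571.9, 219.6, 27.0], [574.3, 238.6, 27.0]]
B [[504.8, 265.0, 36.0], [500.2, 230.6, 36.0], [502.5, 247.8, 36.0]]
S [[519.2, 246.8, 34.0]]
C [[481.0, 268.8, 28.0], [477.4, 235.2, 28.0], [437.1, 274.5, 28.0], [433.4, 239.8, 28.0]]
G [[576.2, 244.8, 27.0], [574.9, 232.1, 27.0]]
rim [[594.1, 276.4, 14.0], [582.7, 196.8, 14.0], [409.0, 301.4, 14.0]]
contact [573.81714508 237.75425724  27.        ] wall [502.48870314 247.79900117  36.        ] dist 72.03223937270805 yaw -8.015899403203965
rim yaw -7.693048361055926 186.73204838632705
rim end yaw -8.15985966716175 80.38554767591194
cell mid yaw -6.727063718054701
[224 209 224  62] -8.5 147
[300 222 309  49] -7.9 173
[300 158 306  46] -8.1 106
[233 195 233  41] -8.1 150
[316  99 319  47] -7.8 47
[226 179 226  63] -8.4 113
[228 208 228 136] -8.3 76
[222 147 222  72] -8.6 72
[308 225 315 119] -8.3 112
[291 198 295 133] -8.9 68
[298 222 308  46] -8.3 176
[278 191 281 135] -9.0 58
[244 213 246 162] -9.7 55
[222  41 278  42] 83.0 53
[234 249 234 192] -8.0 65
[314 133 318  71] -8.2 59
[264 241 320 240] 85.0 62
```

Run:
```python
from h import *
T=np.load("T5.npy")
im=cv2.imread("pics/w5.png");cv2.imwrite("pics/nub.png",cv2.resize(im[205:280,225:330],None,fx=7,fy=7,interpolation=cv2.INTER_CUBIC))
q=ray("wrist",np.array([[265,478]])/2.1+[150,0],222+35.9,T);print("nub tool",(np.linalg.inv(T)@np.r_[q[0],1])[:3])
e=ray("wrist",np.array([[178,500],[356,500]])/2.1+[150,0],222+35.9,T);print([(np.linalg.inv(T)@np.r_[p,1])[:3].round(1) for p in e])
```

```text
nub tool [ 29.57584441   0.50934879 -35.79794047]
[array([ 25.2, -15.9, -35.8]), array([ 25.2,  17.6, -35.8])]
```

View pics/nub.png

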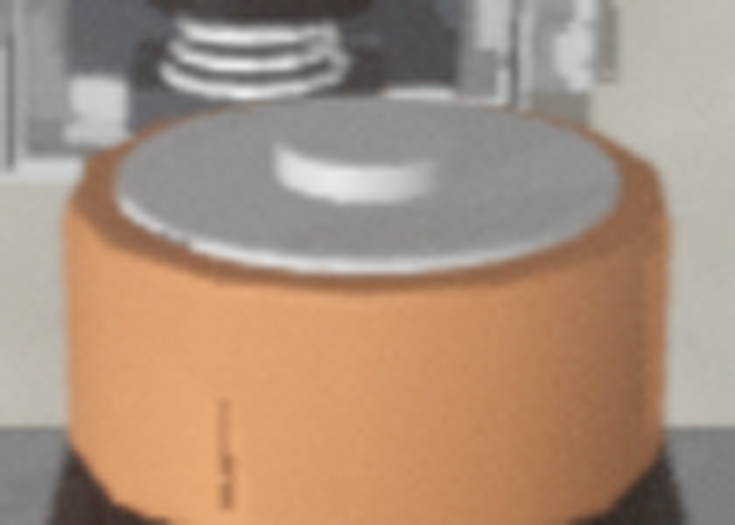

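Empty bay: contact edge at crop (242,122), spring wall at (240,291), 72.0 mm apart against the expected 72.5, and yaw −8.1°. The cell looks level in the grip. I'll move above the bay, 12 mm to the +x side.

```bash
python3 d.py 556.7 240.9 60 -8.1
```

```text
shift mm [ 97.8  -9.7 163.1] rot rad [-0.0009 -0.0051  0.0343]
t 11.1 pos [457.6 241.7 222.6] rot [-179.95   -0.29   -6.13] F [ 0.6  0.5 -1.2] gap 31.5
```

Request:
{"fn": "play_rows", "kwargs": {"deltas": [[[0.04, -0.004, 0], [-0.001, -0.005, 0.034], 0.8], [[0.04, -0.004, 0.02], [0, 0, 0], 0.8], [[0.01, 0, 0.045], [0, 0, 0], 0.8], [[0, 0, 0.05], [0, 0, 0], 0.8], [[0, 0, 0.025], [0, 0, 0], 0.8], [[0, 0, 0], [0, 0, 0], 0.8]]}}

```text
time: 11.85
tool_pos: [559.7, 236.8, 90.9]
tcp_rot: [-179.6, -0.8, -8.3]
ft_force: [-0.2, 0.3, -1.1]
finger_gap: 31.5
```

```bash
python3 d.py 556.7 240.9 30 -8.1
```

```text
shift mm [-4.5 -3.3 60.8] rot rad [-0.0064 -0.0147 -0.0042]
t 11.85 pos [559.7 236.8  90.9] rot [-179.63   -0.84   -8.34] F [-0.2  0.3 -1.1] gap 31.5
```

Request:
{"fn": "play_rows", "kwargs": {"deltas": [[[-0.0035, -0.0033, 0.02], [-0.006, -0.0147, -0.004], 0.8], [[0, 0, 0.02], [0, 0, 0], 0.8], [[0, 0, 0.015], [0, 0, 0], 0.8], [[0, 0, 0], [0, 0, 0], 0.8]]}}

```text
time: 12.35
tool_pos: [560.0, 241.7, 36.9]
tcp_rot: [-179.8, -0.3, -8.1]
ft_force: [-1.6, -0.0, -1.6]
finger_gap: 31.5
```

```bash
python3 d.py 556.7 240.9 12 -8.1
python3 - <<'E'
from h import *
T=pose();np.save("T6.npy",T);im=eyes.snapshot("wrist")[:,:,::-1];cv2.imwrite("pics/w6.png",cv2.resize(im[100:360,170:390],None,fx=2.3,fy=2.3,interpolation=cv2.INTER_CUBIC))
E
```

```text
shift mm [-3.3  1.3 24.9] rot rad [-0.0028 -0.0046 -0.    ]
t 12.35 pos [560.  241.7  36.9] rot [-179.84   -0.26   -8.1 ] F [-1.6 -0.  -1.6] gap 31.5
```

View pics/w6.png

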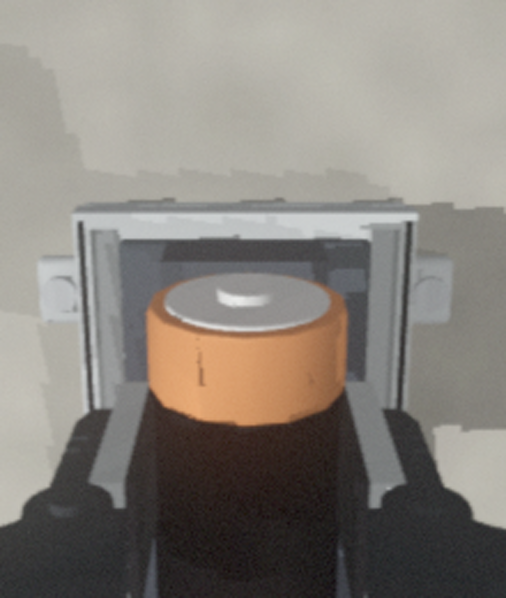

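Request:
{"fn": "play_rows", "kwargs": {"deltas": [[[-0.001, 0.0005, 0.012], [-0.003, -0.004, 0], 0.8], [[0, 0, 0.009], [0, 0, 0], 0.8], [[0, 0, 0.0], [0, 0, 0], 0.8]]}}

```text
time: 12.78
tool_pos: [560.5, 241.9, 16.7]
tcp_rot: [-179.9, -0.2, -8.1]
ft_force: [-0.3, -0.7, -1.4]
finger_gap: 31.8
```

```bash
python3 d.py 556.7 240.9 11.2 -8.1
```

```text
shift mm [-3.6  1.5  5.5] rot rad [-0.0011 -0.0034  0.    ]
t 12.78 pos [560.5 241.9  16.7] rot [-179.94   -0.19   -8.1 ] F [-0.3 -0.7 -1.4] gap 31.8
```

Request:
{"fn": "play_rows", "kwargs": {"deltas": [[[-0.003, 0.0007, 0.003], [-0.001, -0.003, 0], 0.8], [[-0.003, 0, 0.002], [0, 0, 0], 0.8], [[-0.002, 0, 0.0], [0, 0, 0], 0.8], [[0, 0, 0.0], [0, 0, 0], 0.8]]}}

```text
time: 13.28
tool_pos: [552.3, 242.6, 12.1]
tcp_rot: [-180.0, -0.1, -8.1]
ft_force: [-0.4, 0.5, -0.9]
finger_gap: 31.8
```

```bash
python3 d.py 544.8 242.6 11.2 -8.1
```

```text
shift mm [-7.5  1.   0.9] rot rad [-0.0006 -0.0011  0.0001]
t 13.28 pos [552.3 242.6  12.1] rot [-1.7997e+02 -6.0000e-02 -8.1000e+00] F [-0.4  0.5 -0.9] gap 31.8
```

Request:
{"fn": "play_rows", "kwargs": {"deltas": [[[-0.002, 0.0003, 0.0005], [0, 0, 0], 0.8], [[-0.0015, 0, 0], [0, 0, 0], 0.8], [[0, 0, 0.0], [0, 0, 0], 0.8]]}}

```text
time: 13.65
tool_pos: [549.2, 242.9, 12.1]
tcp_rot: [-179.9, -0.1, -8.1]
ft_force: [1.1, -0.8, -1.4]
finger_gap: 31.3
```

Request:
{"fn": "play_rows", "kwargs": {"deltas": [[[-0.0015, 0, 0], [0, 0, 0], 0.8], [[-0.001, 0, 0], [0, 0, 0], 0.8], [[0, 0, 0.0], [0, 0, 0], 0.8]]}}

```text
time: 14.02
tool_pos: [547.9, 243.1, 12.7]
tcp_rot: [-179.9, -0.3, -8.1]
ft_force: [2.7, -1.0, -2.8]
finger_gap: 31.6
```

Request:
{"fn": "play_rows", "kwargs": {"deltas": [[[0, 0, 0], [0, 0, 0], 0.8]]}}

```text
time: 14.15
tool_pos: [548.1, 243.1, 12.7]
tcp_rot: [-179.9, -0.3, -8.1]
ft_force: [2.2, -1.1, -1.9]
finger_gap: 31.3
```

Request:
{"fn": "play_rows", "kwargs": {"deltas": [[[-0.0015, 0, 0], [0, 0.002, 0], 0.8], [[-0.0015, 0, 0], [0, 0, 0], 0.8]]}}

```text
time: 14.4
tool_pos: [546.0, 243.4, 13.1]
tcp_rot: [-179.9, -0.5, -8.1]
ft_force: [5.8, -0.1, -4.0]
finger_gap: 31.4
```

```bash
python3 d.py 543.6 243 12 -8.1
```

```text
shift mm [-2.3  0.7  1.1] rot rad [-0.0019 -0.0091 -0.0004]
t 14.4 pos [546.  243.4  13.1] rot [-179.89   -0.52   -8.12] F [ 5.8 -0.1 -4. ] gap 31.4
```

Request:
{"fn": "play_rows", "kwargs": {"deltas": [[[-0.0015, 0.0005, 0.0007], [0, -0.008, 0], 0.8], [[-0.0015, 0, 0.0005], [0, -0.003, 0], 0.8]]}}

```text
time: 14.65
tool_pos: [544.8, 243.6, 12.9]
tcp_rot: [-179.8, -0.1, -8.1]
ft_force: [6.6, -2.8, -2.6]
finger_gap: 31.8
```

```bash
python3 d.py 543.6 243 12 -8.1
```

```text
shift mm [-1.1  0.8  0.9] rot rad [-0.0033 -0.002  -0.0004]
t 14.65 pos [544.8 243.6  12.9] rot [-1.7981e+02 -1.2000e-01 -8.1200e+00] F [ 6.6 -2.8 -2.6] gap 31.8
```

Request:
{"fn": "play_rows", "kwargs": {"deltas": [[[-0.0018, 0.0008, 0.0005], [-0.003, -0.003, 0], 0.8], [[-0.0007, 0, 0.0005], [0, -0.002, 0], 0.8]]}}

```text
time: 14.9
tool_pos: [544.8, 243.4, 13.1]
tcp_rot: [-179.9, -0.1, -8.1]
ft_force: [7.1, -2.7, -4.0]
finger_gap: 31.9
```

```bash
python3 d.py 543.6 242.8 -8.8 -8.1
```

```text
shift mm [-1.1  0.8 21.9] rot rad [-0.0019 -0.0021 -0.0006]
t 14.9 pos [544.8 243.4  13.1] rot [-1.7989e+02 -1.2000e-01 -8.1400e+00] F [ 7.1 -2.7 -4. ] gap 31.9
```

Request:
{"fn": "play_rows", "kwargs": {"deltas": [[[-0.0022, 0.0008, 0.001], [-0.002, -0.003, 0], 0.8], [[-0.0018, 0.0003, 0.001], [0, -0.002, 0], 0.8]]}}

```text
time: 15.15
tool_pos: [544.1, 243.5, 13.0]
tcp_rot: [-179.9, -0.2, -8.2]
ft_force: [8.1, -2.4, -0.8]
finger_gap: 31.2
```

```bash
python3 d.py 543.6 242.8 -8.8 -8.1
```

```text
shift mm [-0.5  0.8 21.8] rot rad [-0.0026 -0.0039 -0.001 ]
t 15.15 pos [544.1 243.5  13. ] rot [-179.85   -0.22   -8.16] F [ 8.1 -2.4 -0.8] gap 31.2
```

Request:
{"fn": "play_rows", "kwargs": {"deltas": [[[-0.0018, 0.0007, 0.004], [-0.003, -0.004, 0.001], 0.8], [[-0.0017, 0.0003, 0.005], [0, -0.003, 0], 0.8]]}}

```text
time: 15.4
tool_pos: [545.1, 243.7, 7.2]
tcp_rot: [-179.8, -0.3, -8.2]
ft_force: [6.5, -0.4, -0.5]
finger_gap: 31.4
```

```bash
python3 d.py 543.6 242.8 -8.8 -8.1
```

```text
shift mm [-1.4  1.1 16. ] rot rad [-0.0028 -0.0056 -0.0023]
t 15.4 pos [545.1 243.7   7.2] rot [-179.84   -0.32   -8.23] F [ 6.5 -0.4 -0.5] gap 31.4
```

Request:
{"fn": "play_rows", "kwargs": {"deltas": [[[-0.003, 0.001, 0.001], [-0.003, -0.006, -0.002], 0.8], [[-0.0025, 0.0005, 0.003], [0, -0.003, 0], 0.8]]}}

```text
time: 15.65
tool_pos: [543.8, 243.7, 5.8]
tcp_rot: [-179.8, -0.3, -8.1]
ft_force: [8.7, -1.1, 2.4]
finger_gap: 31.4
```

```bash
python3 d.py 543.6 242.8 -8.8 -8.1
```

```text
shift mm [-0.2  1.  14.6] rot rad [-0.0031 -0.005  -0.0006]
t 15.65 pos [543.8 243.7   5.8] rot [-179.82   -0.28   -8.14] F [ 8.7 -1.1  2.4] gap 31.4
```

Request:
{"fn": "play_rows", "kwargs": {"deltas": [[[-0.002, 0.001, 0.005], [-0.003, -0.005, 0], 0.8], [[-0.002, 0.001, 0.004], [-0.001, -0.003, 0], 0.8]]}}

```text
time: 15.9
tool_pos: [544.7, 243.2, 0.3]
tcp_rot: [-179.8, -0.4, -8.2]
ft_force: [8.2, -1.6, 1.1]
finger_gap: 31.4
```

```bash
python3 d.py 543.6 242.8 -8.8 -8.1
```

```text
shift mm [-1.1  0.6  9.1] rot rad [-0.0029 -0.0065 -0.001 ]
t 15.9 pos [5.447e+02 2.432e+02 3.000e-01] rot [-179.84   -0.37   -8.16] F [ 8.2 -1.6  1.1] gap 31.4
```

Request:
{"fn": "play_rows", "kwargs": {"deltas": [[[-0.0026, 0.0005, 0.001], [-0.003, -0.007, 0], 0.8], [[-0.0024, 0.0003, 0.001], [-0.001, -0.003, 0], 0.8]]}}

```text
time: 16.15
tool_pos: [543.5, 243.2, 0.3]
tcp_rot: [-179.9, -0.2, -8.2]
ft_force: [8.5, -2.1, -2.7]
finger_gap: 31.4
```

```bash
python3 d.py 543.6 242.8 -8.8 -8.1
```

```text
shift mm [0.1 0.4 9.1] rot rad [-0.001  -0.0038 -0.0014]
t 16.15 pos [5.435e+02 2.432e+02 3.000e-01] rot [-179.94   -0.22   -8.18] F [ 8.5 -2.1 -2.7] gap 31.4
```

Request:
{"fn": "play_rows", "kwargs": {"deltas": [[[-0.0027, 0.0004, 0.004], [-0.001, -0.005, 0.001], 0.8], [[-0.0027, 0.0004, 0.004], [-0.001, -0.004, 0], 0.8]]}}

```text
time: 16.4
tool_pos: [543.7, 243.8, -4.1]
tcp_rot: [-179.9, -0.3, -8.3]
ft_force: [8.7, -2.3, 1.0]
finger_gap: 31.5
```

```bash
python3 d.py 543.6 242.8 -8.8 -8.1
```

```text
shift mm [0.  1.  4.7] rot rad [-0.0026 -0.0053 -0.0028]
t 16.4 pos [543.7 243.8  -4.1] rot [-179.85   -0.3    -8.26] F [ 8.7 -2.3  1. ] gap 31.5
```

Request:
{"fn": "play_rows", "kwargs": {"deltas": [[[-0.0028, 0.0008, 0.003], [-0.002, -0.005, -0.002], 0.8], [[-0.0027, 0.0004, 0.003], [-0.001, -0.004, 0], 0.8]]}}

```text
time: 16.65
tool_pos: [543.9, 244.1, -6.3]
tcp_rot: [-179.8, -0.4, -8.2]
ft_force: [8.6, -3.0, 1.5]
finger_gap: 31.7
```

```bash
python3 d.py 543.6 242.8 -8.8 -8.1
```

```text
shift mm [-0.1  1.3  2.5] rot rad [-0.0033 -0.007  -0.0012]
t 16.65 pos [543.9 244.1  -6.3] rot [-179.81   -0.4    -8.17] F [ 8.6 -3.   1.5] gap 31.7
```

Request:
{"fn": "play_rows", "kwargs": {"deltas": [[[-0.0028, 0.0016, 0.003], [-0.003, -0.007, -0.001], 0.8], [[-0.0027, 0.001, 0.003], [-0.001, -0.004, 0], 0.8]]}}

```text
time: 16.9
tool_pos: [544.0, 243.5, -8.3]
tcp_rot: [-179.8, -0.4, -8.1]
ft_force: [8.1, -1.1, 0.9]
finger_gap: 31.5
```

```bash
python3 d.py 543.6 242.8 -8.8 -8.1
```

```text
shift mm [-0.3  0.8  0.5] rot rad [-0.0039 -0.0068 -0.0006]
t 16.9 pos [544.  243.5  -8.3] rot [-179.77   -0.39   -8.13] F [ 8.1 -1.1  0.9] gap 31.5
```

Request:
{"fn": "play_rows", "kwargs": {"deltas": [[[-0.0027, 0.001, 0.0025], [-0.003, -0.007, -0.001], 0.8], [[-0.0025, 0.0005, 0.0025], [-0.001, -0.004, 0], 0.8]]}}

```text
time: 17.15
tool_pos: [544.2, 243.6, -9.1]
tcp_rot: [-179.8, -0.3, -8.1]
ft_force: [4.6, -3.6, 9.1]
finger_gap: 31.6
```

```bash
python3 d.py 543.6 242.8 -8.8 -8.1
python3 - <<'E'
from h import *
im=eyes.snapshot("wrist")[:,:,::-1];cv2.imwrite("pics/w7.png",cv2.resize(im[130:350,170:390],None,fx=2.7,fy=2.7,interpolation=cv2.INTER_CUBIC))
E
```

```text
shift mm [-0.5  0.9 -0.3] rot rad [-0.0038 -0.006   0.0001]
t 17.15 pos [544.2 243.6  -9.1] rot [-179.78   -0.34   -8.1 ] F [ 4.6 -3.6  9.1] gap 31.6
```

View pics/w7.png

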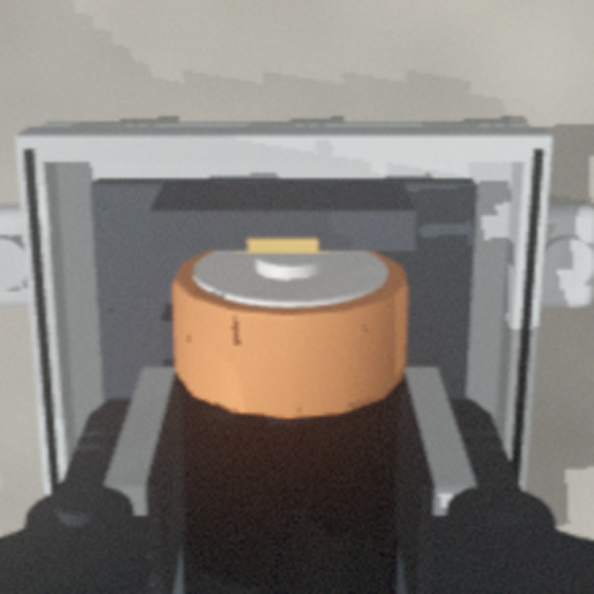

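Cell is down: the wall's top edge at row 252 hides the lower part of the end face, and the vertical force rose to 9 N on the floor. Now I release.

Request:
{"fn": "play_rows", "kwargs": {"deltas": [[[0, 0, 0], [0, 0, 0], 0.8], [[0, 0, 0], [0, 0, 0], 0.5], [[0, 0, 0], [0, 0, 0], 0.5], [[0, 0, 0], [0, 0, 0], 0.45], [[0, 0, 0], [0, 0, 0], 0.45], [[0, 0, -0.01], [0, 0, 0], 0.45], [[0, 0, -0.03], [0, 0, 0], 0.4], [[0, 0, -0.05], [0, 0, 0], 0.4]]}}

```text
time: 18.2
tool_pos: [538.3, 242.4, 78.9]
tcp_rot: [179.9, 0.3, -8.1]
ft_force: [0.6, 0.0, -0.3]
finger_gap: 51.4
```

Request:
{"fn": "play_rows", "kwargs": {"deltas": [[[-0.03, 0, -0.05], [0, 0, 0], 0.3], [[-0.04, 0, -0.05], [0, 0, 0], 0.3], [[-0.03, 0, -0.03], [0, 0, 0], 0.3], [[0, 0, 0], [0, 0, 0], 0.3]]}}

```text
time: 18.7
tool_pos: [442.0, 257.7, 220.1]
tcp_rot: [-179.6, -0.3, -8.1]
ft_force: [0.6, -0.7, -0.5]
finger_gap: 59.5
```

```bash
python3 d.py 460 245 220 -8.1
python3 - <<'E'
from h import *
T=pose();np.save("T8.npy",T);im=eyes.snapshot("wrist")[:,:,::-1];cv2.imwrite("pics/w8f.png",im);cv2.imwrite("pics/w8.png",cv2.resize(im[0:290,150:430],None,fx=2,fy=2,interpolation=cv2.INTER_CUBIC))
E
```

```text
shift mm [19.6 10.   0.1] rot rad [-0.0064 -0.0056 -0.0003]
t 18.7 pos [442.  257.7 220.1] rot [-179.63   -0.32   -8.12] F [ 0.6 -0.7 -0.5] gap 59.5
```

View pics/w8.png

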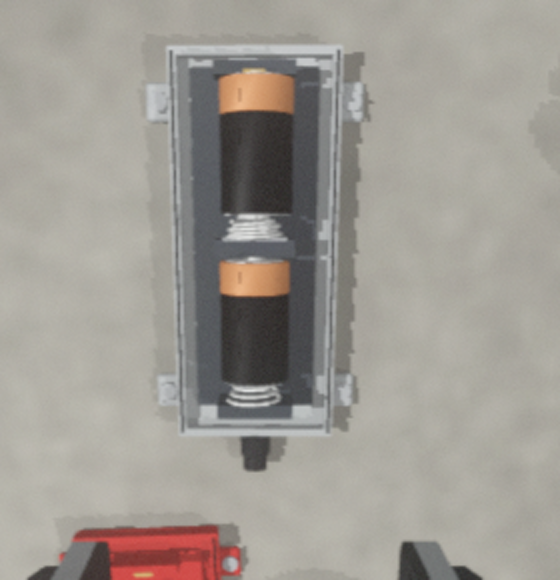

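```bash
python3 -c "
from bench import r
print(r.hand_in())"
```

```text
the job is handed in; nothing more can be done
None
```

The cell is lying in the far bay, seated between its spring and its contact. I handed the job in at about 19 s; no verdict came back.

**How it went:** I gripped the cell in the caddy and brought it over the bay. Still about 20 mm above its seat, I pressed its flat end on the spring to about 8 N. I kept it squeezed, with the wrist sensor never showing more than about 9 N along the spring, while lowering it until it touched the bay floor. I then let go and moved clear.

**Last checks:**
- **Seating:** after release, the wrist picture shows the cell in line with the box, its button against the gold contact and the spring behind its flat end. It looks as large as the cell in the filled bay, allowing for distance, so it sits at the same height. Just before release, the contact wall hid the lower part of its end face.
- **Spring force:** the sensor reads with about 1 N of noise, so these figures are approximate.
- **Other items:** the last picture was of the box only, so I did not check the other things again.

**Did not match the description:**
- **Fingertips:** they were about 28 mm farther back than the stated tool point. My first grip closed just above the cell, so I lightly touched the cell's top to find the real offset, then gripped again.
- **Gripper opening:** it read 31.5 mm while holding the 34.2 mm cell, at both grip heights I tried.

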